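# Load a seed cassette into the powered-down reader

### The arm

A 6-joint arm with a two-finger parallel gripper is mounted at the origin on the work surface. World frame = base frame: x ahead of the robot, y to its left, z up, the work surface at z = 0. Lengths are in m, angles in rad, forces in N, time in s.
With the tool pointing down it reaches from about 0.375 to 0.9 m from the base axis. Payload 3.1 kg.
Tool frame: the origin (TCP) lies at the centre of the arm's flange, where the gripper is bolted on; the fingertips stand 182 mm ahead of it and the grasp point (between the pads) lies 164 mm ahead of it; z points along the fingers, y is the line along which they close (so a half turn about z gives the same grasp; the last joint's range is limited). The gripper opens to 87 mm and grips with 3 to 60 N. Pads are 19 mm wide; open, the fingers measure 117 mm over their backs; the gripper's body (75 mm by 190 mm) begins 51 mm behind the grasp point.
Start: joints at [-1.377, 0.527, 1.433, -0, 1.181, -0.178], TCP at [0.228, -0.582, 0.405] pointing down, gripper open.
Joint ranges: [-3.08, 3.08], [-0.75, 2.2], [0.22, 2.44], [-1.43, 4.57], [0, 2.65], [-2.85, 2.85]. Speed limits (rad/s): [2.79, 2.79, 3.14, 3.14, 3.14, 3.14].

### API

Orientations are given as a unit quaternion [x, y, z, w].
In Python, from rig import * gives the robot as it stands.
- The arm moves only by the tool move_arm, never from a script. Its argument "commands" is a list that holds one entry, the list of rows, each a list of 6 numbers: the shift along the tool's x, y, z in units of 40 mm (1.0 is 40 mm), then the turn, a rotation vector about the tool's x, y, z in rad. A call has 1 to 12 rows; each row is the pose to reach, as a shift and turn from the pose commanded when the call began, along the tool's axes at that moment; what a row does not reach only later rows make up. A row lasts 1/8 s, in which the tool goes at most 62.5 mm and 10.7 degrees, less where a joint would pass 70% of its speed; a pose out of reach is approached as far as the arm can. A call with a gripper value outside its range is refused whole. "claw" is the closure, from -1 (fully open) to 1 (shut), so that 0 is half open, set as the call begins (left out, the last holds). The fingers move at their own pace and stop on an object; "squeeze" is the grip in N (left out, the last holds). Time passes only in rows, so rows that repeat a pose let the fingers close. It gives the time, the measured TCP pose, the force, the opening and the grip force at its end, in the units of the state.
- get_obs(): the state, without advancing time (a new reading comes with each control period).
- camera(name): name is "side" or "top" or "wrist"; returns a dict with "pixels" (384x512x3 uint8, blue, green, red), "range_z" (384x512 float32, m along the optical axis (not along the pixel's ray), 0 where there is no reading), "camera_matrix" (3x3 intrinsics, pixels), "extrinsics" (4x4, takes a point from world to camera coordinates). Camera axes: x right, y up, looking along -z (the intrinsics and any distortion apply to the point x, -y, -z); pixel columns grow to the right and rows downward; lengths in m; the calibration is good to about 2 mm. A picture is of the moment at which its call begins.
- hand_in(): hands the job in; it is judged then, once.
The state is a dict: "time": time; "q": joint angles; "joint_velocities": joint speeds; "joint_torque": joint torques, N m; "position": TCP position; "tool_rot": TCP orientation; "ft_force": force on the tool from outside, world axes, zero at the start; "moment": the same for the moment, N m; "grip_width": finger opening in m; "grip_force": force on a finger pad.
Only numpy, scipy, OpenCV 4.12 (cv2) and the standard library are available. Lean on these libraries where they do the work, as an engineer would, in place of code of your own. Each camera call takes 0.05 s, during which the arm holds its last target. There are 200 camera calls.

### The job

Flip the power box's toggle over to OFF (red), lift the white seed cassette out of the blue cradle, which leaves only its short ends free to grip, and set it down flat on the brown mat, then let go. Pick it up again with its ends clear (by its long sides), lay it between the rails of the seed reader and slide it in under the hood until you feel it meet the stop, without forcing the stop back. Let go of it, then flip the toggle back over to ON (green) until it clicks, leaving everything else where it stands.

Things in the scene. Friction and masses are not known exactly. Their poses are not given: they have to be found in the camera images.
- switchbox: fixed grey power box, 130 (its x) x 70 x 45 mm high; origin under its centre on the bench. A red plate on its top at its -x end marks OFF, a green plate at its +x end marks ON. The toggle's pivot runs along its y, 45 mm above the origin
- toggle (a joint): toggle lever angle, rad: 0 = fully OFF (leans 0.45 rad to the box's -x, red), 0.9 = fully ON (leans 0.45 rad to +x, green). Snap-over centre at 0.45: about 4 N at the ball to start it from either end, falling to nothing at the centre, then it jumps to the other end by itself. Starts ON
- toggle_tip (a point): centre of the black ball (24 mm diameter) at the end of the lever, 60 mm from the pivot: 99 mm above the bench at either end, 26 mm to that side of the box's centre; the lever rod is 10 mm thick
- cradle: fixed blue cradle, open at both x ends: an 8 mm base plate (44 mm along its x, 62 mm in y) and two cheeks along the cassette's long sides (36 mm in x, 8 mm thick, 47 mm apart inside, 50 mm high, 10 mm above the cassette's top); origin under its centre on the bench, x along the cassette's length
- cassette: loose closed white cassette with two rows of brown seeds showing on top, 64 (its x) x 40 (its y) x 32 mm high, about 0.12 kg; origin at the centre of its underside. It starts in the cradle, underside 8 mm above the bench, its short ends free. Either end may go first into the reader
- mat: fixed brown mat, 130 (x) x 150 (y) x 2 mm; origin at the centre of its underside, on the bench
- reader: fixed seed reader; origin under the middle of its bed, on the bench. The cassette goes in along its +x. Aluminium bed 75 mm wide, top 15 mm above the bench, from x = -150 mm. Straight black rails from x = -82 to 0 mm, 46 mm apart inside, 8 mm above the bed; in front of them flared lead-in rails from x = -117 mm, opening to about 63 mm.
- reader_mouth (a point): middle of the foot of the tunnel mouth in the front of the reader's white hood, on the bed (reader x = 0, z = 15 mm); axes as the reader's. The hood reaches from here 144 mm in +x, is 146 mm wide and 62 mm high above the bench; its tunnel is 46 mm wide and its roof is 38 mm above the bed
- stop_face (a point): middle of the foot of the orange stop's front face, on the reader's bed inside the hood's tunnel, 10 to 24 mm behind the hood's front (differs each time); axes as the reader's. The stop gives way only above 60 N. The seated cassette's origin is 32 mm before it (its x = -32 mm)
- spare: loose grey empty cassette, 64 x 40 x 32 mm, to be left alone
- beaker: loose clear cup, 70 mm wide, 100 mm high, to be left alone
- bottle: loose amber bottle, 60 mm wide, 150 mm high, to be left alone
- dish: loose shallow white dish, 90 mm wide, 18 mm high, to be left alone
- carton: loose small brown carton, 90 x 60 x 50 mm high, to be left alone
- jar: loose white jar with blue cap, 56 mm wide, 60 mm high, to be left alone
Things that resemble listed ones, but are neither listed nor needed, are in the scene too. There is more than one size of the switchbox; the job needs the smaller. What is shaped like the cassette but yellow is not meant.

How it is judged:
By the outcome, as a careful person would: the job done as asked, in the order asked, and still so for the second after the job is handed in, with the robot touching nothing.
It also fails if it takes over 72 s, if anything falls off the work surface, if the arm or the gripper's body presses on something with over 40 N, if the wrist force passes 120 N, or if a joint passes its speed limit or range.

## Working session

There is one attempt and no reset: what is moved stays moved. The work goes in short steps, Python scripts to look and compute and a tool call to move; the robot and the scene stay as the last step left them, time stands still between calls to the robot, and variables do not carry over. Pictures are saved under pics/ and viewed, at most 10 in all, crops included, and the job is handed in when it is done.

Besides the shell and the picture viewer there is one more tool, called after "Request:" by a JSON object that holds its "fn" and its "kwargs", one argument or row to a line. move_arm: Moves the arm, as the interface text tells. Its arguments: {"type":"object","properties":{"commands":{"type":"array","items":{"type":"array","items":{"type":"array","items":{"type":"number"}}}},"claw":{"type":"number"},"squeeze":{"type":"number"}},"required":["commands"]}

```bash
mkdir -p pics; ls; python3 - <<'E'
from rig import *
import cv2,numpy as np
o=get_obs();print(o)
for n in ["top","side"]:
    c=camera(n);cv2.imwrite(f"pics/{n}0.png",cv2.resize(c["pixels"],(800,600)));np.savez(f"{n}0.npz",**c);print(n,c["camera_matrix"],c["extrinsics"],(c["range_z"]>0).mean(),c.keys())
E
```

```text
pics
{'time': 0.0, 'q': array([-1.37652629e+00,  5.28471788e-01,  1.43386848e+00,  1.65676846e-05,
        1.18138779e+00, -1.78525517e-01]), 'joint_velocities': array([ 0.00096495,  0.00056339,  0.00063962, -0.0012321 , -0.00122792,
        0.00023841]), 'joint_torque': array([-1.41840574e-03, -4.40051472e+01, -1.76592010e+01,  6.31602807e-02,
        5.82238950e-02, -1.57054860e-04]), 'position': array([ 0.22758744, -0.58173617,  0.40377851]), 'tool_rot': array([ 9.82678199e-01,  1.85317073e-01, -7.45073517e-07, -1.06772880e-03]), 'ft_force': array([ 0.22768781, -0.65894153,  0.91231464]), 'moment': array([-0.04131646,  0.01982354, -0.02034339]), 'grip_force': 0.0, 'grip_width': 0.08697697570835243}
top [[383.16099748   0.         254.5048167 ]
 [  0.         383.16099748 192.7318357 ]
 [  0.           0.           1.        ]] [[-0.00676408 -0.9997583   0.02091857 -0.03535714]
 [ 0.99812313 -0.00547681  0.06099356 -0.53785949]
 [-0.06086425  0.02129188  0.99791893 -1.09740932]
 [ 0.          0.          0.          1.        ]] 0.9962158203125 dict_keys(['pixels', 'range_z', 'camera_matrix', 'extrinsics'])
side [[484.11863776   0.         252.52566417]
 [  0.         484.11863776 196.47002407]
 [  0.           0.           1.        ]] [[-0.91296108 -0.40789411  0.01115585  0.48095342]
 [ 0.2675241  -0.57768917  0.77117189 -0.23946827]
 [-0.30811186  0.70703438  0.63652923 -1.28172951]
 [ 0.          0.          0.          1.        ]] 0.9959513346354166 dict_keys(['pixels', 'range_z', 'camera_matrix', 'extrinsics'])
```

View pics/top0.png

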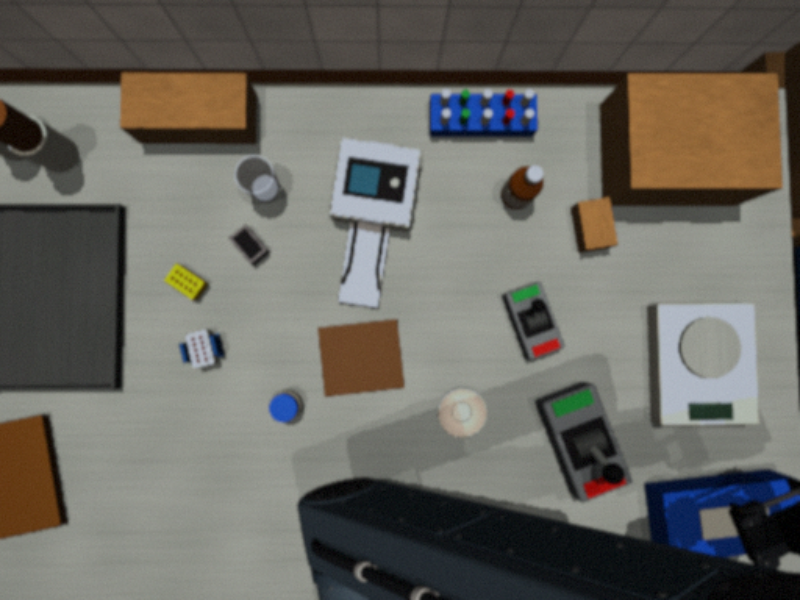

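View pics/side0.png

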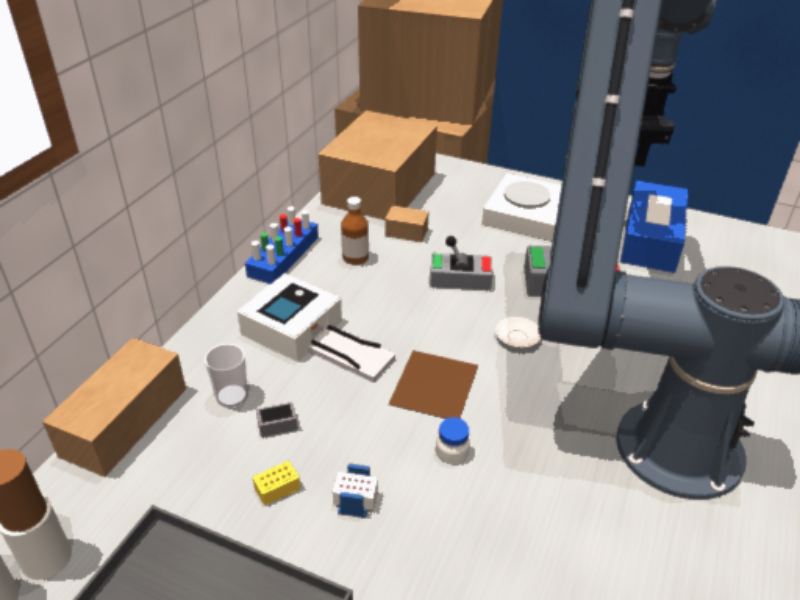

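The top view (800x600) shows:
- **Power boxes:** one at (532,320) and a larger one at (585,440). The job needs the smaller, (532,320).
- **Cassettes:** white with brown seeds in the blue cradle at (202,348), yellow at (186,282), and the grey spare at (250,245). The white one is meant.
- **Other targets:** the reader hood is at (375,185) with its bed below it at (365,265). The mat is at (362,357).

Next I'll measure these and make one confirming crop.

```bash
cat > h.py <<'E'
import cv2,numpy as np
from scipy.spatial.transform import Rotation as R
def xyz(c):
    K,E,d=c["camera_matrix"],c["extrinsics"],c["range_z"]
    v,u=np.mgrid[:384,:512]
    p=np.stack([(u-K[0,2])/K[0,0]*d,-(v-K[1,2])/K[1,1]*d,-d],-1)
    return (p-E[:3,3])@E[:3,:3]
def ray(c,uv,z):
    K,E=c["camera_matrix"],c["extrinsics"]
    uv=np.atleast_2d(uv).astype(float)
    d=np.stack([(uv[:,0]-K[0,2])/K[0,0],-(uv[:,1]-K[1,2])/K[1,1],-np.ones(len(uv))],-1)@E[:3,:3]
    o=-E[:3,3]@E[:3,:3]
    return o+d*((z-o[2])/d[:,2])[:,None]
def masks(c):
    H,S,V=[x.astype(int) for x in cv2.split(cv2.cvtColor(c["pixels"],cv2.COLOR_BGR2HSV))]
    return dict(red=((H<8)|(H>172))&(S>150)&(V>80),green=(H>45)&(H<80)&(S>120),blue=(H>100)&(H<125)&(S>130),
      brown=(H>5)&(H<18)&(S>110)&(V>60),white=(S<50)&(V>130),black=(V<60),grey=(S<60)&(V>40)&(V<150))
def rect(c,m,roi,z):
    x0,y0,x1,y1=roi;a=np.zeros(m.shape,np.uint8);a[y0:y1,x0:x1]=m[y0:y1,x0:x1]
    n,l,s,_=cv2.connectedComponentsWithStats(a);i=1+s[1:,4].argmax()
    v,u=np.nonzero(l==i)
    P=ray(c,np.c_[u,v],z)[:,:2]
    (ce,wh,an)=cv2.minAreaRect((P*1000).astype(np.float32))
    return ce,wh,an,len(u),P
E
python3 - <<'E'
from h import *
c=dict(np.load("top0.npz"));m=masks(c);W=xyz(c);s=.64
r=lambda a:[int(t*s) for t in a]
for n,k,roi,z in [("red","red",(500,330,570,365),.046),("green","green",(500,275,550,310),.046),("mat","brown",(300,310,420,405),.002),
   ("hood","white",(320,130,430,232),.062),("bed","white",(325,232,400,320),.015),("cassette","white",(170,320,230,380),.040),("cheeks","blue",(170,320,200,380),.05),("cheeksR","blue",(205,320,235,380),.05)]:
    q=rect(c,m[k],r(roi),z);print(n,*[np.round(t,1) for t in q[:4]])
# heights check
for n,(u,v) in dict(table=(300,500),hood=(400,215),bed=(360,285),cas=(202,348),mat=(362,357),red=(545,348),ball=(540,318)).items():
    u,v=int(u*s),int(v*s);print(n,np.round(W[v,u]*1000))
p=c["pixels"]
a=cv2.resize(p[170:245,310:410],(400,300),interpolation=cv2.INTER_CUBIC);b=cv2.resize(p[150:240,100:220],(400,300),interpolation=cv2.INTER_CUBIC);d=cv2.resize(p[80:200,200:280],(400,600),interpolation=cv2.INTER_CUBIC)
cv2.imwrite("pics/conf.png",np.hstack([np.vstack([a,b]),d]))
E
```

```text
red [ 451.3 -305.6] [17.5 48.2] 19.9 107
green [ 549.5 -270.2] [17.1 48.1] 18.0 102
mat [434.1  31.5] [124.7 145.7] 6.0 2135
hood [755.2   4. ] [183.6 198.3] 0.0 3199
bed [588.9  28.2] [137.5 161.3] 89.7 2418
cassette [453.  321.4] [108.5 106.5] 0.6 1190
cheeks [446.3 344.4] [27.9  7.3] 14.8 30
cheeksR [458.8 287.6] [37.5 14.1] 14.6 69
table [248. 103. 286.]
hood [691. -43.  65.]
bed [569.  32.  17.]
cas [456. 314.  45.]
mat [436.  30.   4.]
red [ 451. -302.   47.]
ball [ 505. -292.   59.]
```

View pics/conf.png

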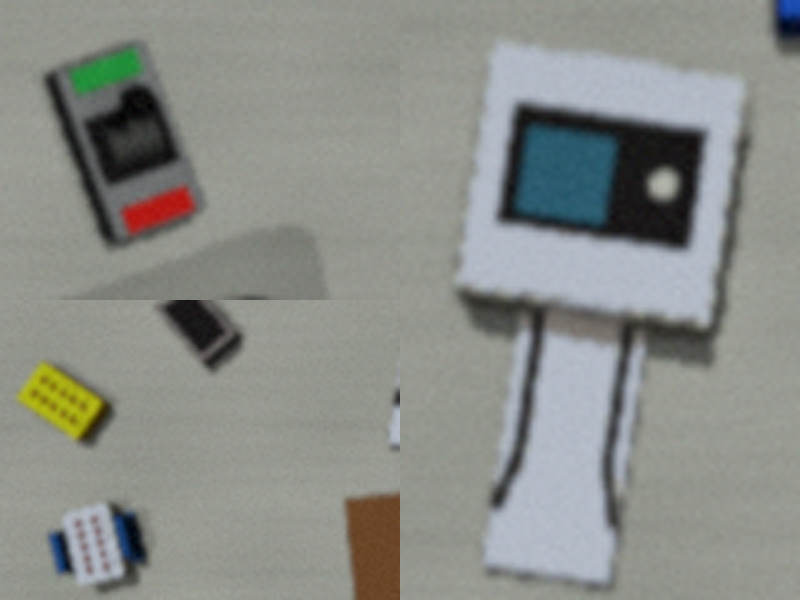

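The crop confirms the small box with its toggle leaning to green, the white seed cassette in the blue cradle beside the yellow decoy, and the reader with its bed below the hood. White merges with the bench, so I'll segment by height instead.

```bash
python3 - <<'E'
from h import *
c=dict(np.load("top0.npz"));m=masks(c);W=xyz(c);s=.64;Z=W[...,2]
V=c["pixels"].max(-1)
r=lambda a:[int(t*s) for t in a]
def go(n,mm,roi,z):
    q=rect(c,mm,r(roi),z);print(n,*[np.round(t,1) for t in q[:4]]);return q
w=(m["white"])
go("hood",(Z>.05)&(Z<.08),(310,120,440,240),.062)
b=go("bed",(Z>.010)&(Z<.03)&(V>110),(325,235,400,320),.015)
go("hoodscreen",m["black"]|(m["blue"]),(335,145,415,215),.062)
go("cass",(Z>.033)&w,(170,320,230,380),.040)
go("cassall",(Z>.033)&~m["blue"],(170,320,230,380),.040)
q=rect(c,m["red"]|m["brown"],r((180,328,220,370)),.04)
go("box",(Z>.038)&(Z<.055),(490,270,580,370),.045)
# rails: black on bed -> row-wise
bl=(V<75)
for v in range(int(235*s),int(305*s),3):
    u=np.nonzero(bl[v,r((335,0))[0]:r((400,0))[0]])[0]+r((335,0))[0]
    print(v,np.round(ray(c,np.c_[u,np.full(len(u),v)],.023)[:,:2]*1000).astype(int).tolist())
print(np.round(np.cov(b[4].T)*1e6))
E
```

```text
hood [751.5   2.5] [145.7 146.8] 81.3 2619
bed [599.7  27. ] [ 74.8 135.3] 81.9 871
hoodscreen [755.6   2.1] [104.7  64.2] 80.7 450
cass [453.6 320.1] [63.9 39.2] 14.6 319
cassall [452.1 326. ] [63.9 56.7] 14.6 360Traceback (most recent call last):
  File "<stdin>", line 13, in <module>
  File "h.py", line 20, in rect
    n,l,s,_=cv2.connectedComponentsWithStats(a);i=1+s[1:,4].argmax()
                                                    ~~~~~~~~~~~~~~^^
ValueError: attempt to get argmax of an empty sequence
```

```bash
python3 - <<'E'
from h import *
c=dict(np.load("top0.npz"));m=masks(c);W=xyz(c);s=.64;Z=W[...,2]
V=c["pixels"].max(-1)
r=lambda a:[int(t*s) for t in a]
q=rect(c,(Z>.038)&(Z<.055),r((490,270,580,370)),.045);print("box",*[np.round(t,1) for t in q[:4]])
yaw=np.deg2rad(-8.9);ex=np.array([np.cos(yaw),np.sin(yaw)]);ey=np.array([-ex[1],ex[0]])
o=np.array([.7515,.0025])-.072*ex;print("origin",o)
x0,y0,x1,y1=r((325,225,405,320))
v,u=np.mgrid[y0:y1,x0:x1];P=ray(c,np.c_[u.ravel(),v.ravel()],.023)[:,:2]-o
X=P@ex*1000;Y=P@ey*1000;b=(V[y0:y1,x0:x1].ravel()<100)&(abs(Y)<40)
for a in range(-120,-5,10):
    k=b&(X>a)&(X<a+10);l=k&(Y>0);t=k&(Y<0)
    print(a,k.sum(),np.round(Y[l].mean(),1) if l.any() else 0,np.round(Y[t].mean(),1) if t.any() else 0)
E
```

```text
box [ 500.9 -286.3] [129.4  70.7] 19.6 954
origin [0.68036689 0.01363915]
-120 7 34.8 -35.8
-110 14 32.7 -34.1
-100 12 28.1 -30.1
-90 9 27.0 -27.7
-80 10 25.5 -25.8
-70 9 25.2 -26.7
-60 10 25.7 -25.7
-50 8 26.2 -26.7
-40 9 25.2 -25.8
-30 9 25.2 -26.5
-20 14 27.3 -26.4
-10 26 29.2 -28.0
```

```bash
cat >> h.py <<'E'
def Rd(yaw): # tool down, tool x at world yaw (deg)
    return R.from_euler("z",yaw,degrees=True)*R.from_euler("x",180,degrees=True)
def rows(start,tg): # start (pos,R); tg list of (pos,yaw)
    p0,R0=start
    for p,y in tg:
        print(np.round(R0.inv().apply(np.array(p)-p0)/.04,2).tolist(),np.round((R0.inv()*Rd(y)).as_rotvec(),3).tolist())
def now(o): return np.array(o["position"]),R.from_quat(o["tool_rot"])
B=np.array([.5006,-.287]);BY=np.deg2rad(19.7)
def box(x,y,z): return [B[0]+x*np.cos(BY)-y*np.sin(BY),B[1]+x*np.sin(BY)+y*np.cos(BY),z]
RO=np.array([.6804,.0136])+.0004*np.array([np.sin(np.deg2rad(-8.9)),-np.cos(np.deg2rad(-8.9))]);RY=np.deg2rad(-8.9)
def rd(x,y,z): return [RO[0]+x*np.cos(RY)-y*np.sin(RY),RO[1]+x*np.sin(RY)+y*np.cos(RY),z]
E
python3 - <<'E'
from rig import *
from h import *
rows(now(get_obs()),[(box(.075,0,.405),19.7),(box(.075,0,.269),19.7),(box(.010,0,.269),19.7)])
E
```

```text
[10.91, -4.32, -0.02] [-0.002, -0.0, 0.029]
[10.91, -4.32, 3.38] [-0.002, -0.0, 0.029]
[9.29, -4.36, 3.38] [-0.002, -0.0, 0.029]
```

Request:
{"fn": "move_arm", "kwargs": {
  "commands": [
    [[10.9,-4.3,0,0,0,0.03],[10.9,-4.3,0,0,0,0.03],[10.9,-4.3,0,0,0,0.03],[10.9,-4.3,0,0,0,0.03],[10.9,-4.3,0,0,0,0.03],[10.9,-4.3,0,0,0,0.03],[10.9,-4.3,0,0,0,0.03],[10.9,-4.3,0,0,0,0.03],[10.9,-4.3,0,0,0,0.03],[10.9,-4.3,3.4,0,0,0.03],[10.9,-4.3,3.4,0,0,0.03],[10.9,-4.3,3.4,0,0,0.03]]
  ],
  "claw": 1,
  "squeeze": 20
}}

```text
time: 1.6
position: [0.5686, -0.2629, 0.2642]
tool_rot: [0.985, 0.17, -0.004, -0.004]
ft_force: [-0.4, 0.0, -0.5]
grip_width: 0.0008
grip_force: 0.0
```

Request:
{"fn": "move_arm", "kwargs": {
  "commands": [
    [[-0.4,0,0,0,0,0],[-0.7,0,0,0,0,0],[-0.9,0,0,0,0,0],[-1.1,0,0,0,0,0],[-1.3,0,0,0,0,0],[-1.5,0,0,0,0,0],[-1.65,0,0,0,0,0],[-1.65,0,0,0,0,0],[-1.2,0,0,0,0,0],[-0.8,0,-1,0,0,0],[-0.8,0,-3,0,0,0],[-0.8,0,-4,0,0,0]]
  ]
}}

```text
time: 3.1
position: [0.5424, -0.273, 0.4304]
tool_rot: [0.985, 0.171, 0.0, 0.0]
ft_force: [0.4, -0.8, -0.1]
grip_width: 0.0004
grip_force: 0.0
```

```bash
python3 - <<'E'
from rig import *
from h import *
c=camera("side");p=c["pixels"];cv2.imwrite("pics/s1.png",cv2.resize(p[130:210,250:370],(600,400)))
ex=np.deg2rad(14.6)
o=get_obs();print(o["position"])
C=[.4536,.3201]
# ends grip: tool y along 14.6 -> yaw 104.6 or -75.4
for y in (104.6,-75.4): rows(now(o),[(C+[.40],y),(C+[.188+.004],y)])
print(o["q"])
E
```

```text
[ 0.54394236 -0.27391823  0.43937964]
[2.88, -14.75, 0.81] [0.018, 0.002, -1.481]
[2.83, -14.82, 6.01] [0.018, 0.002, -1.481]
[2.88, -14.75, 0.81] [0.003, -0.019, 1.66]
[2.83, -14.82, 6.01] [0.003, -0.019, 1.66]
[-6.49893784e-01  4.66533735e-01  1.43986900e+00  5.27745738e-04
  1.21848289e+00  5.76182272e-01]
```

View pics/s1.png

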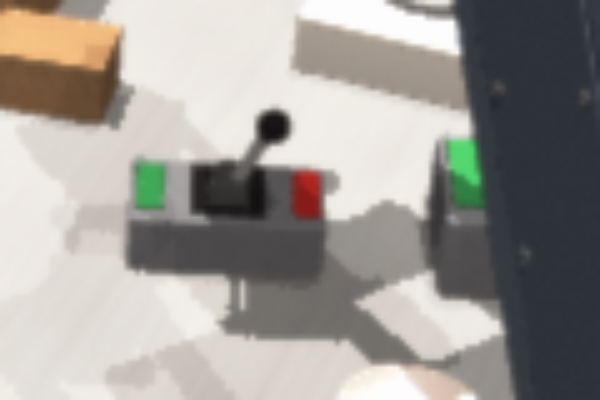

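The side crop shows the lever's ball at (272,127), leaning toward the red plate, so the toggle is OFF. Next is the cassette.

Request:
{"fn": "move_arm", "kwargs": {
  "commands": [
    [[2.9,-14.75,0.8,0,0,-1.48],[2.9,-14.75,0.8,0,0,-1.48],[2.9,-14.75,0.8,0,0,-1.48],[2.9,-14.75,0.8,0,0,-1.48],[2.9,-14.75,0.8,0,0,-1.48],[2.9,-14.75,0.8,0,0,-1.48],[2.9,-14.75,0.8,0,0,-1.48],[2.9,-14.75,0.8,0,0,-1.48],[2.9,-14.75,0.8,0,0,-1.48],[2.9,-14.75,0.8,0,0,-1.48],[2.9,-14.75,0.8,0,0,-1.48],[2.9,-14.75,0.8,0,0,-1.48]]
  ],
  "claw": -1
}}

```text
time: 4.65
position: [0.4518, 0.3213, 0.3965]
tool_rot: [0.612, 0.791, -0.0, 0.0]
ft_force: [-0.2, -0.2, -0.0]
grip_width: 0.0868
grip_force: 0.0
```

```bash
python3 - <<'E'
from rig import *
from h import *
c=camera("wrist");cv2.imwrite("pics/w1.png",c["pixels"]);W=xyz(c);m=masks(c)
o=get_obs();print(o["position"],o["tool_rot"])
M=(W[...,2]>.033)&(W[...,2]<.05)&(abs(W[...,0]-.4536)<.08)&(abs(W[...,1]-.32)<.08)&~m["blue"]
q=rect(c,M,(0,0,512,384),.04);print([np.round(t,1) for t in q[:4]])
C=[.4536,.3201]
rows(now(o),[(C+[.26],104.6),(C+[.194],104.6)])
E
```

```text
[0.45204015 0.32061978 0.39657824] [ 6.12697824e-01  7.90317220e-01 -2.52071148e-04  5.98436345e-05]
[array([450.7, 322.1]), array([63.2, 42.7]), np.float64(13.0), np.int64(2468)]
[-0.02, 0.04, 3.41] [-0.0, 0.0, -0.003]
[-0.02, 0.04, 5.06] [-0.0, 0.0, -0.003]
```

View pics/w1.png

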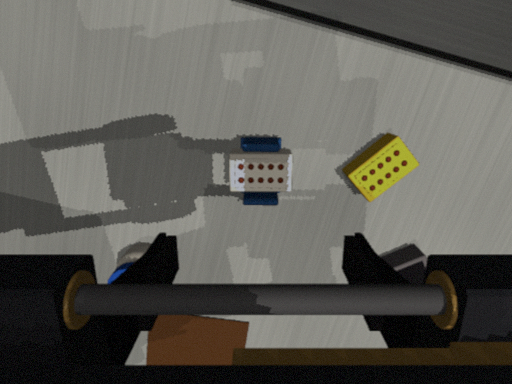

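The wrist view shows the white cassette at (260,172), midway between the fingers, with its short ends facing them and the cheeks above and below. I'll descend.

Request:
{"fn": "move_arm", "kwargs": {
  "commands": [
    [[0,0,1.5,0,0,0],[0,0,3,0,0,0],[0,0,4,0,0,0],[0,0,4.5,0,0,0],[0,0,4.8,0,0,0],[0,0,5.05,0,0,0],[0,0,5.05,0,0,0]]
  ]
}}

```text
time: 5.58
position: [0.4521, 0.3206, 0.1948]
tool_rot: [0.613, 0.79, -0.0, -0.0]
ft_force: [-0.1, 0.2, -0.3]
grip_width: 0.0871
grip_force: 0.0
```

Request:
{"fn": "move_arm", "kwargs": {
  "commands": [
    [[0,0,0,0,0,0],[0,0,0,0,0,0],[0,0,0,0,0,0],[0,0,0,0,0,0],[0,0,0,0,0,0]]
  ],
  "claw": 1,
  "squeeze": 20
}}

```text
time: 6.2
position: [0.452, 0.321, 0.1952]
tool_rot: [0.613, 0.79, 0.0, 0.0]
ft_force: [-1.2, 1.0, 5.4]
grip_width: 0.0638
grip_force: 20.0
```

Request:
{"fn": "move_arm", "kwargs": {
  "commands": [
    [[0,0,-0.5,0,0,0],[0,0,-1.2,0,0,0],[0,0,-2.2,0,0,0],[0,0,-3,0,0,0],[0,0,-3,0,0,0]]
  ]
}}

```text
time: 6.82
position: [0.4524, 0.3212, 0.3167]
tool_rot: [0.613, 0.79, 0.002, 0.001]
ft_force: [0.2, 0.6, -2.0]
grip_width: 0.0636
grip_force: 20.0
```

```bash
python3 - <<'E'
from rig import *
from h import *
o=get_obs();print(o["position"],o["grip_width"],o["ft_force"])
rows(now(o),[([.434,.0315,.315],81.1),([.434,.0315,.1895],81.1)])
E
```

```text
[0.45242584 0.32115548 0.31666846] 0.06362424398222795 [ 0.19115256  0.61207268 -2.02353803]
[-6.9, -2.25, 0.02] [0.005, -0.002, 0.407]
[-6.9, -2.27, 3.16] [0.005, -0.002, 0.407]
```

Request:
{"fn": "move_arm", "kwargs": {
  "commands": [
    [[-6.9,-2.25,0,0,0,0.41],[-6.9,-2.25,0,0,0,0.41],[-6.9,-2.25,0,0,0,0.41],[-6.9,-2.25,0,0,0,0.41],[-6.9,-2.25,0,0,0,0.41],[-6.9,-2.25,0,0,0,0.41],[-6.9,-2.25,1.5,0,0,0.41],[-6.9,-2.25,2.4,0,0,0.41],[-6.9,-2.25,2.8,0,0,0.41],[-6.9,-2.25,3.0,0,0,0.41],[-6.9,-2.25,3.1,0,0,0.41],[-6.9,-2.25,3.12,0,0,0.41]]
  ]
}}

```text
time: 8.32
position: [0.4336, 0.0314, 0.1901]
tool_rot: [0.761, 0.649, 0.0, 0.0]
ft_force: [0.7, 1.3, -1.3]
grip_width: 0.0638
grip_force: 20.0
```

Request:
{"fn": "move_arm", "kwargs": {
  "commands": [
    [[0,0,0.03,0,0,0],[0,0,0.04,0,0,0],[0,0,0.04,0,0,0]]
  ]
}}

```text
time: 8.7
position: [0.4337, 0.0312, 0.1892]
tool_rot: [0.761, 0.649, 0.001, 0.001]
ft_force: [1.0, 2.0, 7.1]
grip_width: 0.0641
grip_force: 20.0
```

Request:
{"fn": "move_arm", "kwargs": {
  "commands": [
    [[0,0,0,0,0,0],[0,0,0,0,0,0],[0,0,0,0,0,0],[0,0,0,0,0,0],[0,0,-0.5,0,0,0],[0,0,-1.5,0,0,0],[0,0,-3,0,0,0],[0,0,-4,0,0,0],[0,0,-4,0,0,0],[0,0,-4,0,0,0]]
  ],
  "claw": -1
}}

```text
time: 9.95
position: [0.433, 0.0312, 0.3479]
tool_rot: [0.761, 0.649, -0.0, -0.0]
ft_force: [-0.5, -0.1, -0.1]
grip_width: 0.0872
grip_force: 0.0
```

```bash
python3 - <<'E'
from rig import *
from h import *
c=camera("wrist");cv2.imwrite("pics/w2.png",c["pixels"]);W=xyz(c);m=masks(c)
t=camera("top")
o=get_obs();print(o["position"],o["tool_rot"])
for n,k in (("w",c),("t",t)):
    W=xyz(k)
    M=(W[...,2]>.02)&(W[...,2]<.045)&(abs(W[...,0]-.434)<.07)&(abs(W[...,1]-.03)<.07)&~masks(k)["black"]
    q=rect(k,M,(0,0,512,384),.034);print(n,[np.round(x,1) for x in q[:4]],np.median(W[M][:,2]))
    Mw=masks(k)["white"]&(abs(W[...,0]-.434)<.055)&(abs(W[...,1]-.03)<.055)&(W[...,2]<.045)
    q=rect(k,Mw,(0,0,512,384),.034);print(n,[np.round(x,1) for x in q[:4]])
E
```

```text
[0.4329392  0.03121261 0.34703141] [ 0.76072775  0.64906876 -0.00110146 -0.00134891]
w [array([433. ,  31.9]), array([41.7, 63.6]), np.float64(80.9), np.int64(3122)] 0.034379003320428356
w [array([434.6,  38.9]), array([21.9, 62.6]), np.float64(80.9), np.int64(1076)]Traceback (most recent call last):
  File "<stdin>", line 9, in <module>
  File "h.py", line 20, in rect
    n,l,s,_=cv2.connectedComponentsWithStats(a);i=1+s[1:,4].argmax()
                                                    ~~~~~~~~~~~~~~^^
ValueError: attempt to get argmax of an empty sequence
```

View pics/w2.png

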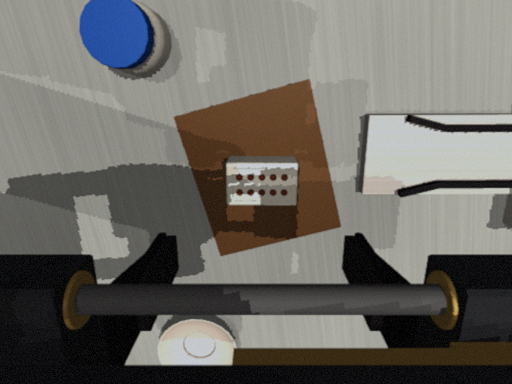

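The wrist view shows the cassette lying flat on the mat at (262,182), released, with its long axis along the reader bed at right. I'll regrip it by the long sides, 14 mm toward the trailing end.

```bash
python3 - <<'E'
from rig import *
from h import *
o=get_obs()
p=[.4192,.0337]
rows(now(o),[(p+[.35],-8.9),(p+[.1965],-8.9)])
# afterwards from (p,.315): to before rails
s=(np.array(p+[.1965]),Rd(-8.9))
rows(s,[(rd(-.175-.014,0,.1965+.05),-8.9),(rd(-.100-.014,0,.1965+.05),-8.9),(rd(-.1-.014,0,.1965+.0135),-8.9),(rd(-.008-.014,0,.21),-8.9)])
E
```

```text
[0.01, -0.35, -0.07] [-0.003, 0.003, 1.568]
[0.01, -0.34, 3.76] [-0.003, 0.003, 1.568]
[1.8, -0.5, -1.25] [0.0, 0.0, 0.0]
[3.68, -0.5, -1.25] [0.0, 0.0, 0.0]
[3.68, -0.5, -0.34] [0.0, 0.0, 0.0]
[5.98, -0.5, -0.34] [0.0, 0.0, 0.0]
```

Request:
{"fn": "move_arm", "kwargs": {
  "commands": [
    [[0,-0.35,0,0,0,1.57],[0,-0.35,0,0,0,1.57],[0,-0.35,0,0,0,1.57],[0,-0.35,0,0,0,1.57],[0,-0.35,0,0,0,1.57],[0,-0.35,0,0,0,1.57],[0,-0.35,0,0,0,1.57],[0,-0.35,0,0,0,1.57],[0,-0.35,0,0,0,1.57],[0,-0.35,1.5,0,0,1.57],[0,-0.35,2.5,0,0,1.57],[0,-0.35,3,0,0,1.57]]
  ]
}}

```text
time: 11.55
position: [0.4186, 0.0334, 0.2252]
tool_rot: [0.997, -0.079, -0.003, -0.0]
ft_force: [0.4, 0.7, 0.0]
grip_width: 0.0873
grip_force: 0.0
```

Request:
{"fn": "move_arm", "kwargs": {
  "commands": [
    [[0,0,0.4,0,0,0],[0,0,0.77,0,0,0],[0,0,0.77,0,0,0],[0,0,0.77,0,0,0]]
  ]
}}

```text
time: 12.05
position: [0.4195, 0.0334, 0.1972]
tool_rot: [0.997, -0.079, -0.001, -0.0]
ft_force: [-0.9, 0.8, -0.4]
grip_width: 0.0875
grip_force: 0.0
```

Request:
{"fn": "move_arm", "kwargs": {
  "commands": [
    [[0,0,0,0,0,0],[0,0,0,0,0,0],[0,0,0,0,0,0],[0,0,0,0,0,0],[0,0,0,0,0,0],[0,0,0,0,0,0],[0,0,-0.5,0,0,0],[0,0,-1.25,0,0,0],[0,0,-1.25,0,0,0],[0,0,-1.25,0,0,0]]
  ],
  "claw": 1,
  "squeeze": 25
}}

```text
time: 13.3
position: [0.4195, 0.0334, 0.2472]
tool_rot: [0.997, -0.079, -0.0, -0.0]
ft_force: [0.2, 0.2, -1.6]
grip_width: 0.0399
grip_force: 25.0
```

```bash
python3 - <<'E'
from rig import *
from h import *
o=get_obs();print(o["position"],o["tool_rot"],o["grip_width"],o["ft_force"])
c=camera("wrist");cv2.imwrite("pics/w3.png",c["pixels"])
z=.247
rows(now(o),[(rd(-.114,0,z),-8.9),(rd(-.114,0,.2105),-8.9)])
E
```

```text
[0.41947146 0.03336943 0.24715509] [ 9.96909202e-01 -7.85617237e-02 -3.10700131e-04 -4.50250700e-05] 0.039857086217887513 [ 0.24021628  0.226056   -1.57270538]
[3.67, -0.52, 0.0] [-0.0, 0.001, -0.002]
[3.67, -0.52, 0.91] [-0.0, 0.001, -0.002]
```

View pics/w3.png

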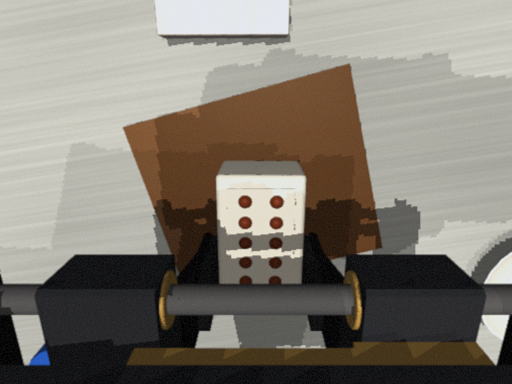

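The wrist view shows the cassette held straight by its long sides, at (261,225), with its leading end clear. I'll carry it to the lead-in.

Request:
{"fn": "move_arm", "kwargs": {
  "commands": [
    [[1.5,-0.25,0,0,0,0],[2.8,-0.5,0,0,0,0],[3.3,-0.52,0,0,0,0],[3.3,-0.52,0,0,0,0],[3.3,-0.52,0.4,0,0,0],[3.3,-0.52,0.7,0,0,0],[3.3,-0.52,0.8,0,0,0],[3.3,-0.52,0.86,0,0,0],[3.3,-0.52,0.9,0,0,0],[3.3,-0.52,0.92,0,0,0]]
  ]
}}

```text
time: 14.6
position: [0.5535, 0.0332, 0.211]
tool_rot: [0.997, -0.079, 0.0, 0.0]
ft_force: [0.2, -0.2, -2.2]
grip_width: 0.0402
grip_force: 25.0
```

```bash
python3 - <<'E'
from rig import *
from h import *
o=get_obs();print(o["position"],o["ft_force"])
c=camera("wrist");cv2.imwrite("pics/w4.png",c["pixels"])
d=np.array(o["position"][:2])-RO;e=[np.cos(RY),np.sin(RY)];print(d@e,d@[-e[1],e[0]])
V=c["pixels"].max(-1);W=xyz(c);P=W[...,:2]-RO;X=P@e;Y=P@[-e[1],e[0]]
b=(V<60)&(W[...,2]>.01)&(W[...,2]<.03)&(abs(Y)<.035)
for a in range(-70,0,15):
    k=b&(X>a/1e3)&(X<(a+15)/1e3);print(a,k.sum(),Y[k&(Y>0)].mean(),Y[k&(Y<0)].mean())
k=(W[...,2]>.035)&(W[...,2]<.055)&(X<-.06)&(X>-.12)&(abs(Y)<.03)&(V>90);print("cas",Y[k].min(),Y[k].max(),np.percentile(Y[k],[2,98]))
E
```

```text
[0.5534766  0.03320699 0.2110164 ] [ 0.23223636 -0.24906525 -2.19121879]
-0.12842863430254783 0.00013455231076506553
-70 831 0.025328683787915154 -0.025621389953668208
-55 897 0.025307314612376345 -0.02560457919366503
-40 990 0.02532001559121305 -0.025574957134395823
-25 1081 0.025333416706709747 -0.025632747384200526
-10 45 0.025254978551466595 -0.024909114673410726
cas -0.020819770544691876 0.019448804834245974 [-0.01955004  0.01782263]
```

View pics/w4.png

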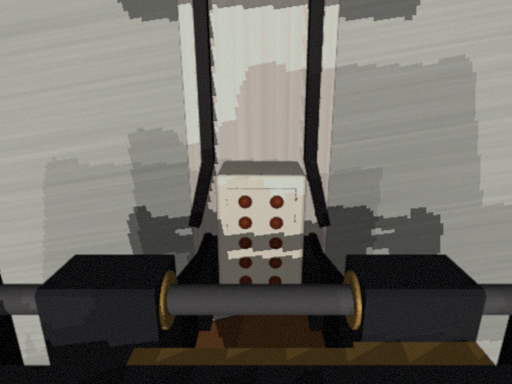

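The cassette is centred between the lead-in rails (rail edges at x=205 and 318, cassette at 217-305). I'll settle it and slide.

Request:
{"fn": "move_arm", "kwargs": {
  "commands": [
    [[0,0,0.02,0,0,0],[0.3,0,0.02,0,0,0],[0.7,0,0.02,0,0,0],[1.1,0,0.02,0,0,0],[1.5,0,0.02,0,0,0],[1.8,0,0.02,0,0,0],[2.0,0,0.02,0,0,0],[2.1,0,0.02,0,0,0],[2.15,0,0.02,0,0,0],[2.15,0,0.02,0,0,0]]
  ]
}}

```text
time: 15.9
position: [0.6375, 0.02, 0.2106]
tool_rot: [0.997, -0.078, -0.001, -0.0]
ft_force: [-3.8, 1.7, 5.9]
grip_width: 0.0398
grip_force: 25.0
```

Request:
{"fn": "move_arm", "kwargs": {
  "commands": [
    [[0.05,0,0,0,0,0],[0.1,0,0,0,0,0],[0.15,0,0,0,0,0]]
  ]
}}

```text
time: 16.27
position: [0.6431, 0.0191, 0.2106]
tool_rot: [0.997, -0.078, -0.002, -0.0]
ft_force: [-3.6, 1.3, 6.5]
grip_width: 0.0397
grip_force: 25.0
```

Request:
{"fn": "move_arm", "kwargs": {
  "commands": [
    [[0.03,0,0,0,0,0],[0.05,0,0,0,0,0],[0.05,0,0,0,0,0]]
  ]
}}

```text
time: 16.65
position: [0.6452, 0.0188, 0.2106]
tool_rot: [0.997, -0.078, -0.002, -0.0]
ft_force: [-4.5, 2.0, 6.2]
grip_width: 0.04
grip_force: 25.0
```

Request:
{"fn": "move_arm", "kwargs": {
  "commands": [
    [[0.03,0,0,0,0,0],[0.05,0,0,0,0,0],[0.05,0,0,0,0,0]]
  ]
}}

```text
time: 17.02
position: [0.6473, 0.0185, 0.2106]
tool_rot: [0.997, -0.078, -0.002, -0.0]
ft_force: [-3.8, 0.7, 6.7]
grip_width: 0.0403
grip_force: 25.0
```

Request:
{"fn": "move_arm", "kwargs": {
  "commands": [
    [[0.03,0,0,0,0,0],[0.05,0,0,0,0,0],[0.05,0,0,0,0,0]]
  ]
}}

```text
time: 17.4
position: [0.6493, 0.0181, 0.2106]
tool_rot: [0.997, -0.078, -0.002, -0.0]
ft_force: [-4.4, 0.6, 6.2]
grip_width: 0.0397
grip_force: 25.0
```

Request:
{"fn": "move_arm", "kwargs": {
  "commands": [
    [[0.03,0,0,0,0,0],[0.05,0,0,0,0,0],[0.05,0,0,0,0,0]]
  ]
}}

```text
time: 17.77
position: [0.6512, 0.0178, 0.2106]
tool_rot: [0.997, -0.078, -0.001, -0.0]
ft_force: [-4.4, 0.1, 6.5]
grip_width: 0.0402
grip_force: 25.0
```

Request:
{"fn": "move_arm", "kwargs": {
  "commands": [
    [[0.03,0,0,0,0,0],[0.05,0,0,0,0,0],[0.05,0,0,0,0,0]]
  ]
}}

```text
time: 18.15
position: [0.6532, 0.0175, 0.2106]
tool_rot: [0.997, -0.078, -0.001, -0.0]
ft_force: [-4.7, 0.6, 6.6]
grip_width: 0.0396
grip_force: 25.0
```

Request:
{"fn": "move_arm", "kwargs": {
  "commands": [
    [[0.02,0,0,0,0,0],[0.04,0,0,0,0,0],[0.04,0,0,0,0,0]]
  ]
}}

```text
time: 18.52
position: [0.6548, 0.0173, 0.2106]
tool_rot: [0.997, -0.078, -0.001, -0.0]
ft_force: [-4.6, 0.8, 5.6]
grip_width: 0.0398
grip_force: 25.0
```

Request:
{"fn": "move_arm", "kwargs": {
  "commands": [
    [[0.02,0,0,0,0,0],[0.04,0,0,0,0,0],[0.04,0,0,0,0,0]]
  ]
}}

```text
time: 18.9
position: [0.6564, 0.017, 0.2106]
tool_rot: [0.997, -0.078, -0.001, -0.0]
ft_force: [-5.2, 0.2, 5.9]
grip_width: 0.04
grip_force: 25.0
```

Request:
{"fn": "move_arm", "kwargs": {
  "commands": [
    [[0.02,0,0,0,0,0],[0.04,0,0,0,0,0],[0.04,0,0,0,0,0]]
  ]
}}

```text
time: 19.27
position: [0.6572, 0.0169, 0.2106]
tool_rot: [0.997, -0.078, -0.003, -0.0]
ft_force: [-6.7, 1.4, 7.5]
grip_width: 0.0394
grip_force: 25.0
```

Request:
{"fn": "move_arm", "kwargs": {
  "commands": [
    [[0.02,0,0,0,0,0],[0.03,0,0,0,0,0],[0.03,0,0,0,0,0],[0.03,0,0,0,0,0]]
  ]
}}

```text
time: 19.77
position: [0.6576, 0.0169, 0.2106]
tool_rot: [0.997, -0.078, -0.004, -0.0]
ft_force: [-8.5, 2.0, 9.2]
grip_width: 0.0402
grip_force: 25.0
```

Request:
{"fn": "move_arm", "kwargs": {
  "commands": [
    [[0.03,0,0,0,0,0],[0.05,0,0,0,0,0],[0.05,0,0,0,0,0],[0.05,0,0,0,0,0]]
  ]
}}

```text
time: 20.27
position: [0.6585, 0.0167, 0.2106]
tool_rot: [0.997, -0.078, -0.006, -0.0]
ft_force: [-12.4, 0.4, 11.9]
grip_width: 0.0398
grip_force: 25.0
```

Contact: the tool stalls and the force rises from 4 to 12 N. I'll ease off slightly, release and rise.

Request:
{"fn": "move_arm", "kwargs": {
  "commands": [
    [[-0.05,0,0,0,0,0],[-0.05,0,0,0,0,0]]
  ]
}}

```text
time: 20.52
position: [0.6576, 0.0168, 0.2106]
tool_rot: [0.997, -0.078, -0.004, -0.0]
ft_force: [-7.9, 0.7, 8.9]
grip_width: 0.0399
grip_force: 25.0
```

Request:
{"fn": "move_arm", "kwargs": {
  "commands": [
    [[0,0,0,0,0,0],[0,0,0,0,0,0],[0,0,0,0,0,0],[0,0,0,0,0,0],[0,0,-0.5,0,0,0],[0,0,-1.5,0,0,0],[0,0,-3,0,0,0],[0,0,-4,0,0,0],[-1,0,-4,0,0,0],[-2.5,0,-4,0,0,0],[-2.5,0,-4,0,0,0],[-2.5,0,-4,0,0,0]]
  ],
  "claw": -1
}}

```text
time: 22.02
position: [0.5617, 0.0319, 0.3716]
tool_rot: [0.997, -0.078, 0.002, 0.0]
ft_force: [0.3, -0.5, 0.2]
grip_width: 0.087
grip_force: 0.0
```

```bash
python3 - <<'E'
from rig import *
from h import *
o=get_obs();print(o["position"],o["tool_rot"])
e=np.array([np.cos(RY),np.sin(RY)]);f=np.array([-e[1],e[0]])
c=camera("wrist");cv2.imwrite("pics/w5.png",c["pixels"])
W=xyz(c);P=W[...,:2]-RO;X=P@e;Y=P@f
k=(W[...,2]>.038)&(W[...,2]<.054)&(X<-.003)&(X>-.1)&(abs(Y)<.03)
print("cassette rear,y",np.percentile(X[k],[1,50]),np.percentile(Y[k],[1,50,99]),np.median(W[k][:,2]))
k=(W[...,2]>.058)&(W[...,2]<.07)&(abs(Y)<.06)&(X>-.02);print("hood front",np.percentile(X[k],1))
p=[box(-.085,0,.40),box(-.085,0,.269),box(-.01,0,.269)]
rows(now(o),[(q,19.7) for q in p])
E
```

```text
[0.56167275 0.03193039 0.37164287] [ 9.96913918e-01 -7.84774740e-02  1.97711414e-03  1.30138250e-04]
cassette rear,y [-0.04205907 -0.02198376] [-2.00068075e-02 -9.04067997e-05  1.90945989e-02] 0.04748973780333057
hood front -0.0002988884633882899
[-2.12, 9.13, -0.72] [0.001, -0.004, -0.501]
[-2.13, 9.13, 2.56] [0.001, -0.004, -0.501]
[-0.49, 8.23, 2.56] [0.001, -0.004, -0.501]
```

View pics/w5.png

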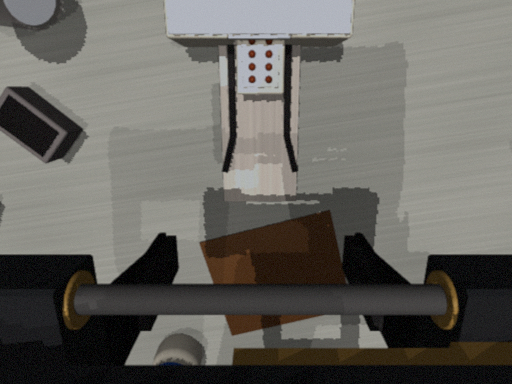

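The wrist view shows the cassette flat between the rails with its front end under the hood (rear edge at row 93). It measures centred, with its front 22 mm inside, within the stop's 10-24 mm range. Next is the toggle, from its red side.

Request:
{"fn": "move_arm", "kwargs": {
  "commands": [
    [[-1.7,8.9,0,0,0,-0.5],[-1.7,8.9,0,0,0,-0.5],[-1.7,8.9,0,0,0,-0.5],[-1.7,8.9,0,0,0,-0.5],[-1.7,8.9,0,0,0,-0.5],[-1.7,8.9,0,0,0,-0.5],[-1.7,8.9,0,0,0,-0.5],[-1.7,8.9,1.2,0,0,-0.5],[-1.7,8.9,2.2,0,0,-0.5],[-1.7,8.9,2.55,0,0,-0.5],[-1.7,8.9,2.55,0,0,-0.5]]
  ],
  "claw": 1
}}

```text
time: 23.45
position: [0.4391, -0.3088, 0.2676]
tool_rot: [0.985, 0.171, -0.0, -0.0]
ft_force: [0.4, -0.3, 0.2]
grip_width: 0.0005
grip_force: 0.0
```

```bash
python3 - <<'E'
from rig import *
from h import *
o=get_obs();print(o["position"],o["ft_force"])
rows(now(o),[(box(x,0,.267),19.7) for x in(-.065,-.01)])
E
```

```text
[ 0.43909519 -0.30884976  0.2675665 ] [ 0.40977067 -0.32157659  0.1818943 ]
[0.01, 0.0, 0.01] [-0.001, 0.0, -0.0]
[1.38, 0.0, 0.01] [-0.001, 0.0, -0.0]
```

Request:
{"fn": "move_arm", "kwargs": {
  "commands": [
    [[0.3,0,0,0,0,0],[0.5,0,0,0,0,0],[0.7,0,0,0,0,0],[0.9,0,0,0,0,0],[1.1,0,0,0,0,0],[1.3,0,0,0,0,0],[1.4,0,0,0,0,0],[1.4,0,0,0,0,0],[1.0,0,0,0,0,0],[0.5,0,-1,0,0,0],[0.3,0,-3,0,0,0],[0.3,0,-4,0,0,0]]
  ]
}}

```text
time: 24.95
position: [0.4478, -0.3055, 0.4292]
tool_rot: [0.986, 0.17, -0.001, -0.001]
ft_force: [1.8, -1.2, 0.0]
grip_width: 0.0007
grip_force: 0.0
```

Request:
{"fn": "move_arm", "kwargs": {
  "commands": [
    [[-1,3,-1,0,0,0],[-1,3,-1,0,0,0],[-1,3,-1,0,0,0],[-1,3,-1,0,0,0]]
  ]
}}

```text
time: 25.45
position: [0.451, -0.4317, 0.467]
tool_rot: [0.986, 0.17, -0.0, -0.001]
ft_force: [-0.5, 0.6, -0.1]
grip_width: 0.0005
grip_force: 0.0
```

```bash
python3 - <<'E'
from rig import *
from h import *
c=camera("side");t=camera("top");p=c["pixels"]
cv2.imwrite("pics/end.png",np.vstack([cv2.resize(p[130:210,250:370],(450,300)),cv2.resize(t["pixels"][80:220,190:400],(450,300))]))
o=get_obs();print(o["time"],o["position"],o["ft_force"])
E
```

```text
25.55 [ 0.45162966 -0.43012369  0.46671129] [ 0.33909757 -0.26413381 -0.36953265]
```

View pics/end.png

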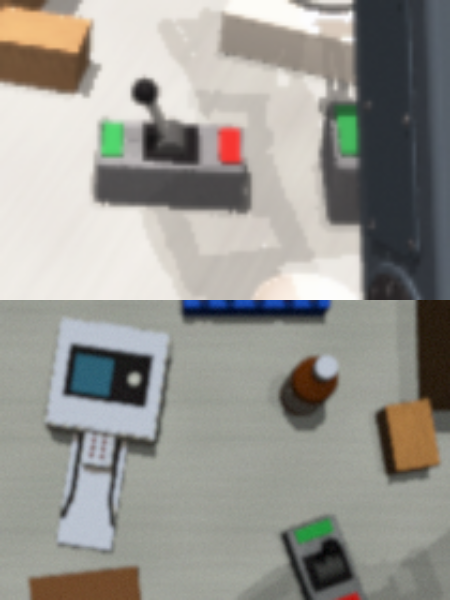

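The lever's ball is at (145,92), leaning to green, so the toggle is ON. The cassette sits in the reader at (97,448), and the bottle and carton are where they were.

```bash
python3 -c "
from rig import *
print(hand_in())"
```

```text
the job is handed in; nothing more can be done
None
```

The job is done and handed in at about 25.6 s: toggle flipped to OFF, cassette set down on the mat, regripped by its long sides and slid in until it met the stop (about 12 N), then released, and toggle flipped back to ON; no verdict came back from the hand-in.

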